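# Load the wash carrier with three deburred parts

## Robot

A 7-joint arm with a two-finger parallel gripper is mounted at the origin on the work surface. World frame = base frame: x ahead of the robot, y to its left, z up, the work surface at z = 0. Lengths are in m, angles in rad, forces in N, time in s.
With the tool pointing down it reaches from about 0.4 to 0.875 m from the base axis. Payload 19.3 kg.
Tool frame: the origin (TCP) lies at the very end of the fingers, on their centre line; the grasp point (between the pads) lies 19 mm behind it; z points along the fingers, y is the line along which they close (so a half turn about z gives the same grasp; the last joint's range is limited). The gripper opens to 85 mm and grips with 20 to 120 N. Pads are 22 mm wide; open, the fingers measure 114 mm over their backs; the gripper's body (76 mm by 85 mm) begins 54 mm behind the grasp point. The pads swing forward as they close: fully open they stand 13 mm farther back than shut.
Start: joints at [1.13, 0.521, -0.036, 1.599, 0.021, 1.021, -0.113], TCP at [0.226, -0.583, 0.198] pointing down, gripper open.
Joint ranges: [-2.91, 2.91], [-0.3, 2.13], [-1.5, 1.42], [0.17, 2.43], [-1.26, 4.41], [0.16, 1.93], [-2.52, 2.52]. Speed limits (rad/s): [1.89, 1.89, 2.39, 2.39, 3.01, 3.01, 3.01].

## Interface

Orientations are given as [roll, pitch, yaw] about the fixed x, y, z axes, in that order (R = Rz(yaw) Ry(pitch) Rx(roll)).
In Python, from workcell import observe, grab_frame, job_done gives the robot as it stands.
- The arm moves only by the tool move_arm, never from a script. Its argument "plan" is a list that holds one entry, the list of rows, each a list of 7 numbers: the shift along the tool's x, y, z each as a share of 0.02 m, from -1 to 1, then the turn, a rotation vector about the tool's x, y, z each as a share of 6 degrees, from -1 to 1, then the opening, from -1 (shut) to 1 (fully open). A call has exactly 10 rows; each row shifts and turns the commanded pose from where the row before left it, along the tool's axes as they then stand; what a row does not reach is not made up. A row lasts 1/10 s, in which the tool goes at most 50 mm and 8.59 degrees, less where a joint would pass 70% of its speed; a pose out of reach is approached as far as the arm can. A call with a number of a shift or a turn outside -1 to 1 is refused whole. A call with a gripper value outside its range is refused whole. The fingers move at their own pace and stop on an object; "grip_force" is the grip in N (left out, the last holds). Time passes only in rows, so rows that do not move let the fingers close, or fill a call up. It gives the time, the measured TCP pose, the force, the opening and the grip force at its end, in the units of the state.
- observe(): the state, without advancing time (a new reading comes with each control period).
- grab_frame(name): name is "side" or "top" or "wrist"; returns a dict with "color" (400x640x3 uint8, red, green, blue), "intrinsics" (3x3 intrinsics, pixels), "position" and "orientation" of the camera in the world; the wrist camera has in their place "tool_from_camera" (4x4, takes a point from camera to tool coordinates, whose origin is the TCP and whose axes are the flange's). Camera axes: x right, y down, z forward; pixel columns grow to the right and rows downward; lengths in m; the calibration is good to about 2 mm. A picture is of the moment at which its call begins: read the wrist's pose just before it. There is no depth.
- job_done(): hands the job in; it is judged then, once.
The state is a dict: "clock": time; "qpos": joint angles; "qd": joint speeds; "joint_efforts": joint torques, N m; "position": TCP position; "tool_rot": TCP orientation; "force": force on the tool from outside, world axes, zero at the start; "moment": the same for the moment, N m; "grip_width": finger opening in m; "finger_force": force on a finger pad.
Only numpy, scipy, OpenCV 4.12 (cv2) and the standard library are available. Lean on these libraries where they do the work, as an engineer would, in place of code of your own. Each camera call takes 0.05 s, during which the arm holds its last target. There are 200 camera calls.

## Task

Load the wash carrier with the three freshly deburred parts, in this order: lay the aluminium link in its lane of the sloping tray, then the brass angle bracket in its L-shaped pocket, and last hang the steel clevis astride the drip bar. Tilt the link and the bracket to the tray's slope and set them down flat on its floor, the way round their compartments are shaped, letting go only once they rest there. Leave the other things on the bench where they are.

Things in the scene. Friction and masses are not known exactly. Their poses are not given: they have to be found in the camera images.
- tray: Fixed sloping tray of the wash carrier: black floor 174 x 230 mm, blue borders and dividers 8 mm high. Origin: centre of the floor's upper face, 80 mm above the bench. x runs up the slope, away from the robot, y left, z square out of the floor, which is tilted 0.42 rad (24 deg), low edge towards the robot. Right side (-y), lower half: a place already taken by a fixed grey block 20 mm high
- link_seat (a point): Point on the tray floor where the link's origin comes when centred in its lane (4 mm play all round), tray x 0, y +72 mm. The lane runs up the slope, 158 mm long, 42 mm wide below and 64 mm wide in the upper 67 mm. The link's x axis must point along tray +x (eye up the slope)
- eye_seat (a point): Point on the tray floor where link_eye comes, tray x +47, y +72 mm
- bracket_seat (a point): Point on the tray floor where the bracket's origin comes when centred in its L-shaped pocket, upper right (4 mm play all round), tray x +59, y -51 mm. The bracket's x axis must point along tray +y: its foot then points down the slope at the tray's right edge
- foot_seat (a point): Point on the tray floor where bracket_foot comes, tray x -1, y -85 mm
- rail: Drip bar (fixed): horizontal round steel bar 18 mm thick, 260 mm long between two posts, its axis along the body's y axis, 180 mm above the bench. Origin on the bench below the bar's middle
- link: Aluminium link 150 mm long, 24 mm thick, lying flat: a straight bar 34 mm wide with a round eye 56 mm across at its +x end. Origin: middle of its length, underside; z up through the thickness. The eye's centre is at x +47 mm; the bar can be gripped across its width (y) at the origin. 0.2 to 0.45 kg
- link_eye (a point): Underside of the link below the eye's centre, link x +47 mm
- bracket: Brass L-shaped angle bracket, 24 mm thick, lying flat. Origin: underside, middle of the long leg, which is 100 mm along x (-50 to +50) and 32 mm wide (y). The foot, 32 mm wide in x (-50 to -18), juts out to +y as far as y +60 mm. It can be gripped across the long leg at x +10 mm. 0.2 to 0.4 kg
- bracket_foot (a point): Underside of the bracket in the middle of the foot's end edge, bracket x -34, y +60 mm
- clevis: Steel-grey U-shaped clevis standing on its two legs, bridge on top: 90 mm along x, 36 mm along y, 85 mm high. Legs 14 mm thick (62 mm gap between them), bridge 20 mm thick (z 65 to 85 mm). Origin: centre of its underside between the leg ends. Grip the bridge across y; on the bar its y axis lies along the bar. 0.25 to 0.5 kg
- clevis_saddle (a point): Centre of the underside of the clevis's bridge, 65 mm above its origin; rests on the bar
- spray_can: Bystander: black and green spray can, 56 mm thick, 170 mm tall; origin at its foot
- file: Bystander: flat file with a red handle, 235 mm long along x, 24 mm high, lying on the bench; origin underneath, near the middle
- grinder: Bystander: black and green angle die grinder, 190 mm long along x, 40 mm high, lying on the bench; origin underneath
- bench_brush: Bystander: hand brush lying along its x axis; origin underneath
- tin: Bystander: open red tin, 80 mm wide, 90 mm tall; origin at its foot
Not all that is in view belongs to the job. Leave any black or green look-alike of the link alone.

How it is judged:
On the way, in this order (a step that is already met when the one before it is completed fails the run):
1. the link lies flat in its lane, eye up the slope, while the fingers still hold it (distance between link and link_seat below 0.01 m and distance between link_eye and eye_seat below 0.012 m and z of each of link, link_eye in the frame of tray below 0.004 m and angle between the z axis of link and the z axis of tray, either way round below 0.1 rad and contact force between the fingers and link above 0.5 N), for 0.15 s.
2. the bracket lies flat in its pocket while the fingers still hold it (distance between bracket and bracket_seat below 0.01 m and distance between bracket_foot and foot_seat below 0.012 m and z of each of bracket, bracket_foot in the frame of tray below 0.004 m and angle between the z axis of bracket and the z axis of tray, either way round below 0.1 rad and contact force between the fingers and bracket above 0.5 N), for 0.15 s.
3. the clevis hangs astride the drip bar (z of clevis_saddle in the frame of rail between 0.175 and 0.215 m and x of clevis_saddle in the frame of rail between -0.03 and 0.03 m and y of clevis_saddle in the frame of rail between -0.12 and 0.12 m and angle between clevis's own z axis and vertical below 0.6 rad and contact force between clevis and rail above 0.5 N), for 0.2 s.
At the end, for the whole second after the job is handed in: Link and bracket flat (0.1 rad) on the tray floor (within 4 mm), origins within 10 mm of link_seat and bracket_seat, link_eye and bracket_foot within 12 mm of eye_seat and foot_seat; clevis resting astride the bar between its posts, saddle within 30 mm of it, upright within 0.6 rad; all at rest (all of step 3 and distance between link and link_seat below 0.01 m and distance between link_eye and eye_seat below 0.012 m and z of each of link, link_eye, bracket, bracket_foot in the frame of tray below 0.004 m and angle between the z axis of each of link, bracket and the z axis of tray, either way round below 0.1 rad and distance between bracket and bracket_seat below 0.01 m and distance between bracket_foot and foot_seat below 0.012 m and linear speed of each of link, bracket, clevis below 0.02 m/s); the robot touches nothing.
It fails at once if a bystander is moved by more than 40 mm (distance of any of spray_can, file, grinder, bench_brush, tin from where it was at the start of the episode above 0.04 m).
It also fails if it takes over 72 s, if anything falls off the work surface, if the arm or the gripper's body presses on something with over 40 N, if the wrist force passes 120 N, or if a joint passes its speed limit or range.

## Working session

There is one attempt and no reset: what is moved stays moved. The work goes in short steps, Python scripts to look and compute and a tool call to move; the robot and the scene stay as the last step left them, time stands still between calls to the robot, and variables do not carry over. Pictures are saved under pics/ and viewed, at most 10 in all, crops included, and the job is handed in when it is done.

Besides the shell and the picture viewer there is one more tool, called after ">>>" as name(argument=value, ...), one argument or row to a line, values as JSON. move_arm: Moves the arm, as the interface text tells. Shift numbers are shares of 0.02 m and turn numbers shares of 6 degrees, none past 1 either way. Its arguments: {"type":"object","properties":{"plan":{"type":"array"},"grip_force":{"type":"number"}},"required":["plan"]}

```bash
mkdir -p pics
python3 - <<'E'
from workcell import observe, grab_frame
import cv2,pickle
s=observe();print({k:s[k] for k in('clock','position','tool_rot','grip_width','force')})
for n in('top','side'):
    f=grab_frame(n);cv2.imwrite(f'pics/{n}0.png',f['color'][:,:,::-1]);pickle.dump(f,open(f'{n}.pkl','wb'))
    print(n,f['intrinsics'],f['position'],f['orientation'])
E
```

```text
{'clock': 0.0, 'position': array([ 0.22628377, -0.58219839,  0.19731412]), 'tool_rot': array([-3.14045235e+00,  1.01739137e-04,  3.70739521e-01]), 'grip_width': 0.08526634831438726, 'force': array([0.2146006 , 0.35578792, 0.42070147])}
top [[392.66211355   0.         324.0546537 ]
 [  0.         392.66211355 198.7604809 ]
 [  0.           0.           1.        ]] [ 0.43599005 -0.01838193  1.15746564] [-3.05027204 -0.01573499 -1.57673206]
side [[436.31952958   0.         319.17136591]
 [  0.         436.31952958 193.81876182]
 [  0.           0.           1.        ]] [0.37408322 1.01210768 0.7091624 ] [-2.11060066  0.02220378 -3.02679892]
```

View pics/top0.png

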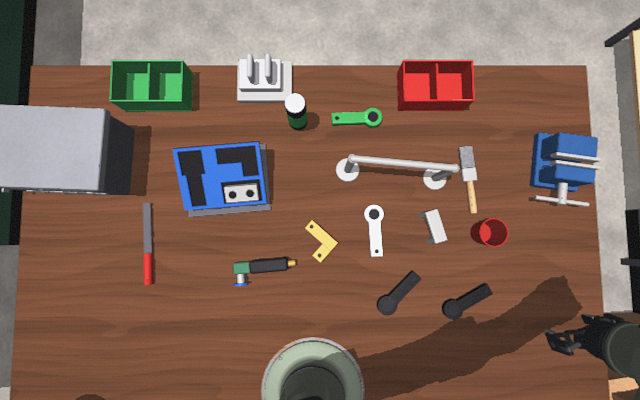

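View pics/side0.png

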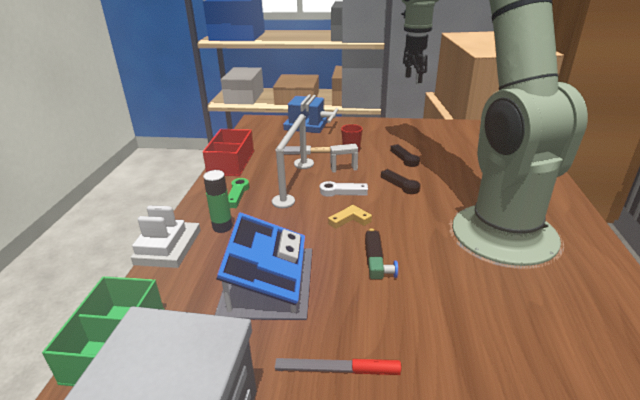

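The top view shows what could be taken for the link: aluminium (374,230), green (357,118), black (400,292) and black (467,300). By the description it is the aluminium one. The bracket is at (321,241), the clevis at (434,226), the bar runs (352,159)–(457,168), and the tray is at (222,178). Next I fit model silhouettes to get poses.

```bash
cat > h.py <<'E'
import numpy as np,cv2
from scipy.spatial.transform import Rotation as Ro
from scipy.optimize import minimize
def rpy(a): return Ro.from_euler('xyz',a).as_matrix()
def camof(f,s=None):
    if 'tool_from_camera' in f:
        T=np.eye(4);T[:3,:3]=rpy(s['tool_rot']);T[:3,3]=s['position'];T=T@np.array(f['tool_from_camera'])
        return np.array(f['intrinsics']),T[:3,:3],T[:3,3]
    return np.array(f['intrinsics']),rpy(f['orientation']),np.array(f['position'])
def proj(c,P):
    q=(np.asarray(P)-c[2])@c[1]; return q[:,:2]/q[:,2:]*[c[0][0,0],c[0][1,1]]+c[0][:2,2]
def box(x0,x1,y0,y1,z0,z1): return np.array([[x,y,z] for x in(x0,x1) for y in(y0,y1) for z in(z0,z1)])/1e3
t=np.linspace(0,2*np.pi,48,endpoint=False)
M={'link':[box(-75,47,-17,17,0,24),np.array([[47+28*np.cos(a),28*np.sin(a),z] for a in t for z in(0,24)])/1e3],
'bracket':[box(-50,50,-16,16,0,24),box(-50,-18,-16,60,0,24)],
'clevis':[box(-45,-31,-18,18,0,85),box(31,45,-18,18,0,85),box(-45,45,-18,18,65,85)],
'tray':[box(-87,87,-115,115,0,8)],
'rail':[np.array([[9*np.cos(a),y,180+9*np.sin(a)] for a in t for y in(-130,130)])/1e3]}
tilt=Ro.from_euler('y',-0.42).as_matrix()
def place(n,p):
    R=Ro.from_euler('z',p[2]).as_matrix(); z=0
    if n=='tray': R=R@tilt; z=.08
    return [m@R.T+[p[0],p[1],z] for m in M[n]]
def sil(n,p,c,K=8):
    im=np.zeros((400,640),np.uint8)
    im=np.zeros((400*3,640*3),np.uint8)
    for m in place(n,p):
        h=cv2.convexHull(((proj(c,m)*3+1)*16).astype(np.float32)).round().astype(np.int32)
        cv2.fillPoly(im,[h],255,shift=4)
    return cv2.resize(im,(640,400),interpolation=cv2.INTER_AREA)/255.
def comp(mask,seed,fill=True):
    n,l=cv2.connectedComponents(mask.astype(np.uint8)); r=l==l[seed[1],seed[0]]
    if fill:
        k,_=cv2.findContours(r.astype(np.uint8),cv2.RETR_EXTERNAL,cv2.CHAIN_APPROX_NONE)
        o=np.zeros(mask.shape,np.uint8);cv2.fillPoly(o,k,1);r=o>0
    return r
def fit(n,p,views):
    def cost(q):
        e=0
        for c,m in views:
            s=sil(n,q,c); e+=1-np.minimum(s,m).sum()/np.maximum(s,m).sum()
        return e/len(views)
    best=None
    for d in (-.15,0,.15):
        S=np.array([[0,0,d],[.02,0,d],[0,.02,d],[0,0,d+.2]])+p
        r=minimize(cost,S[0],method='Nelder-Mead',options=dict(initial_simplex=S,xatol=2e-4,fatol=1e-4))
        if best is None or r.fun<best.fun: best=r
    return best.x,best.fun
def ray(c,uv,z):
    d=c[1]@np.array([(uv[0]-c[0][0,2])/c[0][0,0],(uv[1]-c[0][1,2])/c[0][1,1],1]); return c[2]+d*(z-c[2][2])/d[2]
E
cat > m1.py <<'E'
import pickle; from h import *
F={n:pickle.load(open(n+'.pkl','rb')) for n in('top','side')}
C={n:camof(F[n]) for n in F}; H={n:cv2.cvtColor(F[n]['color'],cv2.COLOR_RGB2HSV) for n in F}
img=cv2.resize(F['top']['color'][100:275,155:475,::-1],None,fx=2.5,fy=2.5,interpolation=cv2.INTER_CUBIC)
seeds={'link':((376,238),(350,188)),'bracket':((311,229),(340,217)),'clevis':((430,222),(344,149)),'tray':((215,152),(262,265))}
res={}
for n,(a,b) in seeds.items():
    V=[]
    for k,sd in(('top',a),('side',b)):
        h=H[k]
        if n in('link','clevis'): m=(h[...,1]<70)&(h[...,2]>60)
        elif n=='bracket': m=(h[...,0]>18)&(h[...,0]<35)&(h[...,1]>90)&(h[...,2]>90)
        else: m=(h[...,0]>100)&(h[...,0]<125)&(h[...,1]>120)&(h[...,2]>60)
        sd=np.array(sd); yy,xx=np.nonzero(m);i=np.argmin((xx-sd[0])**2+(yy-sd[1])**2)
        m=comp(m,(xx[i],yy[i]),fill=not(n=='clevis'))
        print(n,k,m.sum(),end=' ')
        V.append((C[k],m.astype(float)))
    z={'clevis':.08,'tray':.08}.get(n,.02); p0=ray(C['top'],a if n!='tray' else(222,178),z)[:2]
    ys={'link':(0,),'bracket':(0.8,2.3,-.8,-2.3),'clevis':(-1.57+.3,-1.57-.3+3.14),'tray':(0.1,)}[n]
    vv=V[:1] if n=='tray' else V
    for vs in(V[:1],V):
        r=min((fit(n,np.array([*p0,y]),vs) for y in ys),key=lambda r:r[1]); print(len(vs),np.round(r[0],4),round(r[1],3))
        for m in place(n,r[0]):
            q=((cv2.convexHull(proj(C['top'],m).astype(np.float32))-[155,100])*2.5).astype(np.int32)
            if len(vs)==2: cv2.polylines(img,[q],True,(255,0,255),1)
    res[n]=r[0]
pickle.dump(res,open('res.pkl','wb'))
cv2.imwrite('pics/fit0.png',img)
for uv in((352,159),(456,168)): print(ray(C['top'],uv,.18))
E
python3 m1.py
```

```text
link top 748 link side 610 1 [ 0.4485 -0.1833  0.0544] 0.039
2 [ 0.4494 -0.183   0.0522] 0.048
bracket top 558 bracket side 358 1 [ 0.4353 -0.0273  0.8523] 0.058
2 [ 0.4355 -0.0273  0.8417] 0.248
clevis top 560 clevis side 449 1 [ 0.4582 -0.3424  0.2744] 0.062
2 [ 0.4595 -0.3421  0.2548] 0.091
tray top 5303 tray side 4507 1 [0.5991 0.248  0.0778] 0.014
2 [0.6003 0.2492 0.0818] 0.092
[ 0.62596895 -0.10550051  0.18      ]
[ 0.60211789 -0.36883803  0.18      ]
```

View pics/fit0.png

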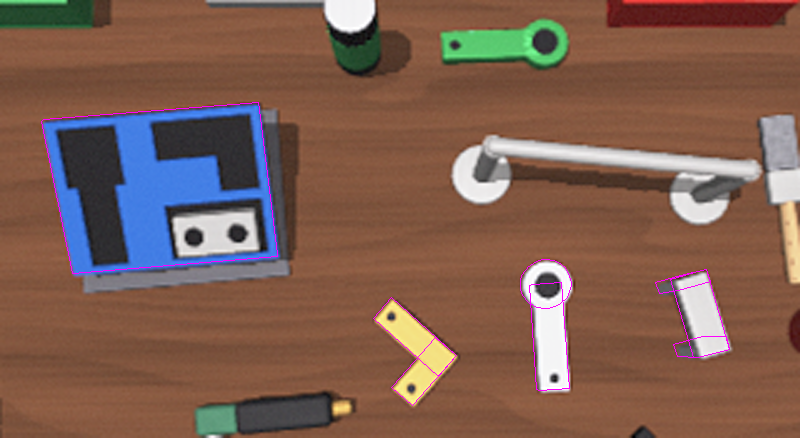

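The crop confirms it: the aluminium link has its eye at (547,285) and its tail at (555,380), and its outline, like those of the bracket, clevis and tray, fits well. Now I write a planner that turns a target pose into constant rows.

```bash
cat > plan.py <<'E'
from h import *; from workcell import observe
def legs(wps,start=None):
    """wps: list of (pos,R,N); prints a constant row per leg (commanded from the ideal end of the rounded leg before)"""
    s=observe(); p,R=(s['position'],rpy(s['tool_rot'])) if start is None else start
    print('t',round(float(s['clock']),2),'p',np.round(s['position'],4),'rot',np.round(s['tool_rot'],3),'w',round(float(s['grip_width']),4),'q',np.round(s['qpos'],2),'F',np.round(s['force'],1))
    for tp,tR,N in wps:
        w=np.round(Ro.from_matrix(R.T@tR).as_rotvec()/N/np.radians(6),2)
        W=[Ro.from_rotvec(w*np.radians(6)*k).as_matrix() for k in range(N+1)]
        v=np.round(np.linalg.solve(R@sum(W[:N]),np.array(tp)-p)/.02,2)
        p=p+R@sum(W[:N])@v*.02; R=R@W[N]
        print(N,'rows',[*v.tolist(),*w.tolist()],'->',np.round(p,4),'BAD' if max(abs(v).max(),abs(w).max())>1 else '')
def down(yaw): return rpy([np.pi,0,yaw])
E
python3 - <<'E'
from plan import *
legs([((.449,-.183,.15),down(.054),20)])
E
```

```text
t 0.1 p [ 0.2263 -0.5822  0.1974] rot [-3.141  0.     0.371] w 0.0856 q [ 1.13  0.52 -0.04  1.6   0.02  1.02 -0.11] F [ 0.6 -0.5 -0.2]
20 rows [0.77, -0.85, 0.12, -0.0, 0.0, 0.15] -> [ 0.4511 -0.1845  0.1497]
```

>>> move_arm(
  plan=[
    [[0.77, -0.85, 0.12, 0, 0, 0.15, 1], [0.77, -0.85, 0.12, 0, 0, 0.15, 1], [0.77, -0.85, 0.12, 0, 0, 0.15, 1], [0.77, -0.85, 0.12, 0, 0, 0.15, 1], [0.77, -0.85, 0.12, 0, 0, 0.15, 1], [0.77, -0.85, 0.12, 0, 0, 0.15, 1], [0.77, -0.85, 0.12, 0, 0, 0.15, 1], [0.77, -0.85, 0.12, 0, 0, 0.15, 1], [0.77, -0.85, 0.12, 0, 0, 0.15, 1], [0.77, -0.85, 0.12, 0, 0, 0.15, 1]],
  ],
  grip_force=70,
)

```text
clock: 1.1
position: [0.3234, -0.3738, 0.1737]
tool_rot: [-3.141, 0.0, 0.213]
force: [0.7, -0.3, -0.2]
grip_width: 0.0852
finger_force: 0.0
```

>>> move_arm(
  plan=[
    [[0.77, -0.85, 0.12, 0, 0, 0.15, 1], [0.77, -0.85, 0.12, 0, 0, 0.15, 1], [0.77, -0.85, 0.12, 0, 0, 0.15, 1], [0.77, -0.85, 0.12, 0, 0, 0.15, 1], [0.77, -0.85, 0.12, 0, 0, 0.15, 1], [0.77, -0.85, 0.12, 0, 0, 0.15, 1], [0.77, -0.85, 0.12, 0, 0, 0.15, 1], [0.77, -0.85, 0.12, 0, 0, 0.15, 1], [0.77, -0.85, 0.12, 0, 0, 0.15, 1], [0.77, -0.85, 0.12, 0, 0, 0.15, 1]],
  ],
)

```text
clock: 2.1
position: [0.4516, -0.1839, 0.1497]
tool_rot: [-3.141, 0.0, 0.056]
force: [0.4, -0.6, 0.4]
grip_width: 0.085
finger_force: 0.0
```

```bash
cat > wf.py <<'E'
from plan import *; from workcell import grab_frame; import pickle
def wfit(n,p0,name,lo=None):
    s=observe(); f=grab_frame('wrist'); c=camof(f,s); im=f['color']; h=cv2.cvtColor(im,cv2.COLOR_RGB2HSV)
    pickle.dump((s,f),open(name+'.pkl','wb'))
    if n=='bracket': m=(h[...,0]>18)&(h[...,0]<35)&(h[...,1]>90)&(h[...,2]>90)
    elif n=='tray': m=(h[...,0]>100)&(h[...,0]<125)&(h[...,1]>120)&(h[...,2]>60)
    else: m=(h[...,1]<60)&(h[...,2]>120)
    pr=sil(n,p0,c); k,l=cv2.connectedComponents(m.astype(np.uint8))
    b=np.bincount(l[(pr>.5)&m],minlength=k); m=l==b.argmax()
    ct,_=cv2.findContours(m.astype(np.uint8),cv2.RETR_EXTERNAL,cv2.CHAIN_APPROX_NONE);o=np.zeros(m.shape,np.uint8);cv2.fillPoly(o,ct,1)
    r=fit(n,np.array(p0),[(c,o.astype(float))])
    v=im[:,:,::-1].copy()
    for q in place(n,r[0]): cv2.polylines(v,[cv2.convexHull(proj(c,q).astype(np.float32)).astype(np.int32)],True,(255,0,255),1)
    cv2.imwrite(f'pics/{name}.png',v); print(n,np.round(r[0],4),'cost',round(r[1],3)); return r[0]
E
python3 - <<'E'
from wf import *
p=wfit('link',(.449,-.183,.054),'w1')
legs([((p[0],p[1],.06),down(p[2]),6),((p[0],p[1],.008),down(p[2]),4)])
E
```

```text
link [ 0.4526 -0.1807  0.0582] cost 0.042
t 2.15 p [ 0.4538 -0.1807  0.1494] rot [-3.14e+00 -1.00e-03  5.80e-02] w 0.0853 q [ 0.34  0.37 -0.1   2.    0.05  0.77 -1.31] F [ 2.4  6.6 -0.4]
6 rows [-0.01, 0.0, 0.74, -0.0, -0.0, -0.0] -> [ 0.4527 -0.1807  0.0606] 
4 rows [-0.0, 0.0, 0.66, -0.0, -0.0, -0.0] -> [ 0.4527 -0.1806  0.0078]
```

View pics/w1.png

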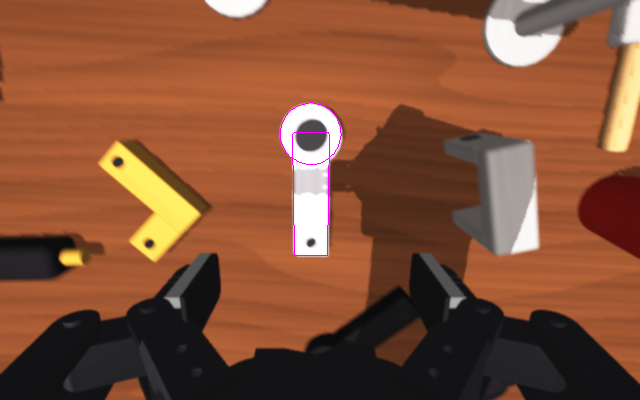

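The wrist picture shows the link centred at (311,180) with its eye at (311,133) up, the bracket at (155,205) and the clevis at (500,195). The arm was still settling, so I'll re-measure now it's at rest.

Run:
```python
from wf import *
for i in range(4): grab_frame('wrist')
p=wfit('link',(.449,-.183,.054),'w2')
wfit('bracket',(.4353,-.0273,.852),'w2b')
legs([((p[0],p[1],.06),down(p[2]),6),((p[0],p[1],.008),down(p[2]),4)])
```

```text
link [ 0.4509 -0.1822  0.0479] cost 0.019
bracket [ 0.4332 -0.0234  0.8237] cost 0.235
t 2.45 p [ 0.4508 -0.1856  0.1499] rot [3.141 0.    0.056] w 0.0852 q [ 0.35  0.37 -0.1   2.    0.05  0.77 -1.3 ] F [-0.6 -0.4  0.1]
6 rows [0.0, -0.03, 0.75, 0.0, 0.0, 0.01] -> [ 0.4506 -0.182   0.0599] 
4 rows [0.0, 0.0, 0.65, 0.0, 0.0, 0.0] -> [ 0.4506 -0.182   0.0079]
```

>>> move_arm(
  plan=[
    [[0, -0.03, 0.75, 0, 0, 0, 1], [0, -0.03, 0.75, 0, 0, 0, 1], [0, -0.03, 0.75, 0, 0, 0, 1], [0, -0.03, 0.75, 0, 0, 0, 1], [0, -0.03, 0.75, 0, 0, 0, 1], [0, -0.03, 0.75, 0, 0, 0, 1], [0, 0, 0.65, 0, 0, 0, 1], [0, 0, 0.65, 0, 0, 0, 1], [0, 0, 0.65, 0, 0, 0, 1], [0, 0, 0.65, 0, 0, 0, 1]],
  ],
)

```text
clock: 3.45
position: [0.451, -0.1817, 0.0072]
tool_rot: [3.141, -0.0, 0.056]
force: [0.1, 0.2, 0.4]
grip_width: 0.0851
finger_force: 0.0
```

>>> move_arm(
  plan=[
    [[0, 0, 0, 0, 0, 0, -1], [0, 0, 0, 0, 0, 0, -1], [0, 0, 0, 0, 0, 0, -1], [0, 0, 0, 0, 0, 0, -1], [0, 0, 0, 0, 0, 0, -1], [0, 0, 0, 0, 0, 0, -1], [0, 0, 0, 0, 0, 0, -1], [0, 0, 0, 0, 0, 0, -1], [0, 0, 0, 0, 0, 0, -1], [0, 0, 0, 0, 0, 0, -1]],
  ],
)

```text
clock: 4.45
position: [0.4511, -0.1812, 0.0079]
tool_rot: [-3.142, 0.0, 0.057]
force: [-0.0, 0.1, -0.9]
grip_width: -0.0
finger_force: 0.0
```

Run:
```python
from wf import *
wfit('link',(.449,-.183,.054),'w3')
# target: above link seat, grip 8 mm above underside
tp=(.5997,.2485,.08); R=Ro.from_euler('z',.079).as_matrix()@tilt
tl=R@down(0)
seat=lambda h:np.array(tp)+R@np.array([0,.072,.008+h])
s=observe();p=s['position']
legs([(p+[0,0,.12],down(.054),7),(seat(.09),tl,33-10)])
print(seat(0),seat(.09))
```

```text
link [ 0.4506 -0.1821  0.0505] cost 0.369
t 4.5 p [ 0.4511 -0.1812  0.0079] rot [-3.142  0.     0.057] w -0.0 q [ 0.32  0.62 -0.07  2.09  0.1   0.44 -1.35] F [ 0.3 -0.4  0.1]
7 rows [-0.0, -0.0, -0.86, -0.0, 0.0, 0.0] -> [ 0.4511 -0.1812  0.1283] 
23 rows [0.31, -1.07, -0.03, 0.0, 0.17, -0.01] -> [0.5536 0.3191 0.1685] BAD
[0.59076601 0.320018   0.08730471] [0.55418202 0.31712184 0.16948272]
```

View pics/w3.png

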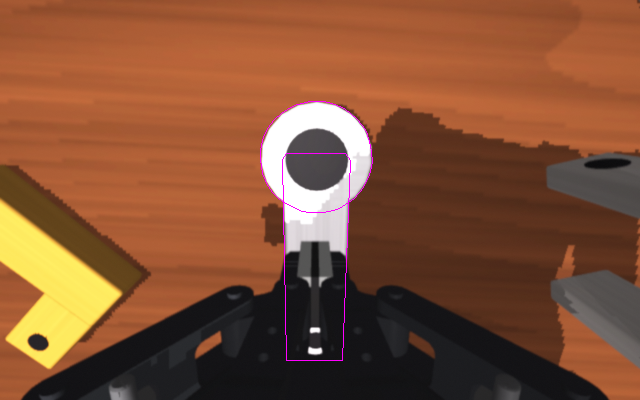

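The wrist picture shows the fingers shut at (316,260) over the bar, with the link undisturbed, its eye still at (317,157). They closed without catching it. I'll check the height in the side view.

Run:
```python
from wf import *
f=grab_frame('side'); c=camof(f); v=f['color'][:,:,::-1].copy()
s=observe(); print(proj(c,[s['position'],[.4506,-.1821,0],[.4506,-.1821,.024]]))
v=cv2.resize(v[110:230,280:440],None,fx=5,fy=5,interpolation=cv2.INTER_CUBIC)
cv2.imwrite('pics/s3.png',v)
```

```text
[[343.04880278 189.55414703]
 [343.20500615 191.54714026]
 [343.25142369 185.00288401]]
```

View pics/s3.png

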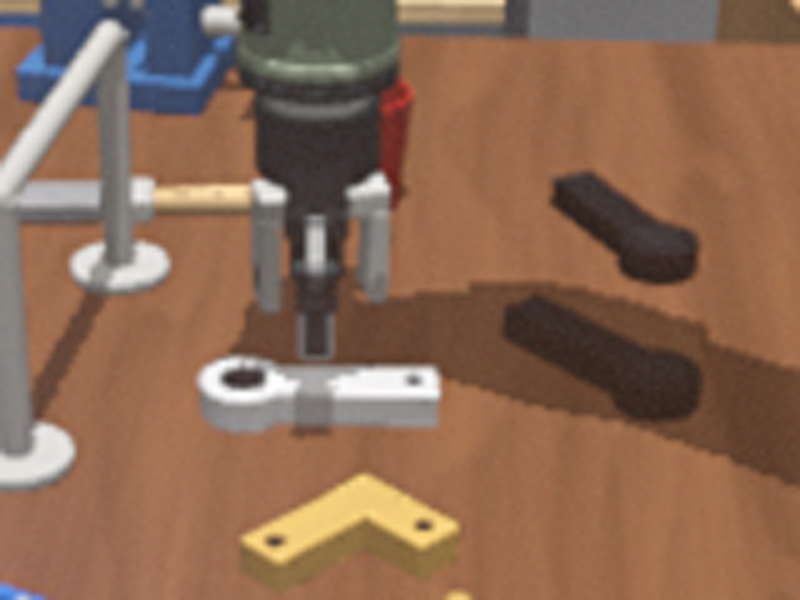

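The tip is at crop (316,358), i.e. pixel (343,181.6), about 8 px above where the reported TCP projects. The tips seem to end well behind the reported TCP, so I'll cross-check with the wrist camera geometry.

Run:
```python
from wf import *
s,f=pickle.load(open('w3.pkl','rb')); T=np.array(f['tool_from_camera']);print(np.round(T,3))
c=(np.array(f['intrinsics']),T[:3,:3],T[:3,3])
for z in(0,-.01,-.02,-.03,-.04): print(z,proj(c,[[0,0,z],[.011,0,z],[-.011,0,z]]).round(0).tolist())
cs=camof(grab_frame('side'))
for z in(.008,.02,.03,.036,.04,.05): print(z,proj(cs,[[.451,-.181,z]]).round(1))
s,f=pickle.load(open('w2.pkl','rb'));c=camof(f,s)
# height check: is link scale right? refit with camera z offset
for dz in(-.03,-.015,0,.015,.03):
    c2=(c[0],c[1],c[2]+[0,0,dz]); h=cv2.cvtColor(f['color'],cv2.COLOR_RGB2HSV); m=(h[...,1]<60)&(h[...,2]>120)
    k,l=cv2.connectedComponents(m.astype(np.uint8)); pr=sil('link',(.451,-.182,.05),c); m=l==np.bincount(l[(pr>.5)&m]).argmax()
    ct,_=cv2.findContours(m.astype(np.uint8),0,1);o=np.zeros(m.shape,np.uint8);cv2.fillPoly(o,ct,1)
    print(dz,fit('link',np.array((.451,-.182,.05)),[(c2,o.astype(float))]))
```

```text
[[ 0.    -0.961 -0.276  0.071]
 [ 1.     0.001 -0.     0.   ]
 [ 0.    -0.276  0.961 -0.176]
 [ 0.     0.     0.     1.   ]]
0 [[314.0, 234.0], [314.0, 217.0], [314.0, 251.0]]
-0.01 [[314.0, 241.0], [314.0, 222.0], [314.0, 259.0]]
-0.02 [[314.0, 248.0], [314.0, 229.0], [314.0, 267.0]]
-0.03 [[314.0, 257.0], [314.0, 236.0], [314.0, 276.0]]
-0.04 [[314.0, 266.0], [314.0, 245.0], [314.0, 287.0]]
0.008 [[343.1 189.5]]
0.02 [[343.1 186.3]]
0.03 [[343.1 183.5]]
0.036 [[343.1 181.9]]
0.04 [[343.1 180.7]]
0.05 [[343.2 177.9]]
-0.03 (array([ 0.45047798, -0.18317611,  0.0559135 ]), np.float64(0.1724933520210703))
-0.015 (array([ 0.45116731, -0.18207902,  0.05420309]), np.float64(0.08946639535872403))
0 (array([ 0.45089992, -0.18222837,  0.04859933]), np.float64(0.018568767212052473))
0.015 (array([ 0.45113523, -0.18216161,  0.05317903]), np.float64(0.08103393340259246))
0.03 (array([ 0.45089535, -0.18153746,  0.03898313]), np.float64(0.15489747537260767))
```

Both cameras agree: the fingertips end about 29 mm behind the reported TCP, and the poses themselves are consistent. So I reopen, go 29 mm lower and grip again.

>>> move_arm(
  plan=[
    [[0, 0, 0, 0, 0, 0, 1], [0, 0, 0, 0, 0, 0, 1], [0, 0, 0, 0, 0, 0, 1], [0, 0, 0, 0, 0, 0, 1], [0, 0, 0, 0, 0, 0, 1], [0, 0, 0.3, 0, 0, 0, 1], [0, 0, 0.3, 0, 0, 0, 1], [0, 0, 0.3, 0, 0, 0, 1], [0, 0, 0.3, 0, 0, 0, 1], [0, 0, 0.25, 0, 0, 0, 1]],
  ],
)

```text
clock: 5.6
position: [0.4509, -0.1811, -0.0218]
tool_rot: [-3.141, 0.0, 0.057]
force: [-1.0, -0.6, -0.6]
grip_width: 0.0852
finger_force: 0.0
```

>>> move_arm(
  plan=[
    [[0, 0, 0, 0, 0, 0, 1], [0, 0, 0, 0, 0, 0, -1], [0, 0, 0, 0, 0, 0, -1], [0, 0, 0, 0, 0, 0, -1], [0, 0, 0, 0, 0, 0, -1], [0, 0, 0, 0, 0, 0, -1], [0, 0, 0, 0, 0, 0, -1], [0, 0, 0, 0, 0, 0, -1], [0, 0, 0, 0, 0, 0, -1], [0, 0, 0, 0, 0, 0, -1]],
  ],
)

```text
clock: 6.6
position: [0.4512, -0.1812, -0.0205]
tool_rot: [3.141, -0.0, 0.056]
force: [-2.9, -0.1, 13.0]
grip_width: 0.032
finger_force: 68.9
```

```bash
cat > seats.py <<'E'
from plan import *
TP=np.array((.5997,.2485,.08)); TR=Ro.from_euler('z',.079).as_matrix()@tilt
def tool(x,y,h,yaw=0): return TP+TR@np.array([x,y,h]), TR@down(yaw)
E
python3 - <<'E'
from seats import *
p=observe()['position']; g=p[2]
a=tool(0,.072,g+.09); b=tool(0,.072,g+.03)
legs([(p+[0,0,.16],down(.054),10),(a[0],a[1],30),(b[0],b[1],10)])
E
```

```text
t 6.6 p [ 0.4512 -0.1812 -0.0205] rot [ 3.141 -0.     0.056] w 0.032 q [ 0.31  0.67 -0.06  2.1   0.11  0.37 -1.36] F [-2.9 -0.1 13. ]
10 rows [0.0, 0.0, -0.8, 0.0, -0.0, 0.0] -> [ 0.4512 -0.1812  0.1395] 
30 rows [0.25, -0.82, 0.04, 0.0, 0.13, -0.01] -> [0.5664 0.3203 0.1443] 
10 rows [-0.0, 0.01, 0.3, 0.0, 0.01, 0.01] -> [0.5906 0.3201 0.0894]
```

Link gripped (32 mm opening, 69 N). Lift it and carry it over to the tray, tilting on the way.

>>> move_arm(
  plan=[
    [[0, 0, -0.8, 0, 0, 0, -1], [0, 0, -0.8, 0, 0, 0, -1], [0, 0, -0.8, 0, 0, 0, -1], [0, 0, -0.8, 0, 0, 0, -1], [0, 0, -0.8, 0, 0, 0, -1], [0, 0, -0.8, 0, 0, 0, -1], [0, 0, -0.8, 0, 0, 0, -1], [0, 0, -0.8, 0, 0, 0, -1], [0, 0, -0.8, 0, 0, 0, -1], [0, 0, -0.8, 0, 0, 0, -1]],
  ],
)

```text
clock: 7.6
position: [0.4507, -0.1811, 0.1395]
tool_rot: [-3.141, 0.0, 0.057]
force: [0.4, -0.9, -4.3]
grip_width: 0.0318
finger_force: 71.6
```

>>> move_arm(
  plan=[
    [[0.25, -0.82, 0.04, 0, 0.13, -0.01, -1], [0.25, -0.82, 0.04, 0, 0.13, -0.01, -1], [0.25, -0.82, 0.04, 0, 0.13, -0.01, -1], [0.25, -0.82, 0.04, 0, 0.13, -0.01, -1], [0.25, -0.82, 0.04, 0, 0.13, -0.01, -1], [0.25, -0.82, 0.04, 0, 0.13, -0.01, -1], [0.25, -0.82, 0.04, 0, 0.13, -0.01, -1], [0.25, -0.82, 0.04, 0, 0.13, -0.01, -1], [0.25, -0.82, 0.04, 0, 0.13, -0.01, -1], [0.25, -0.82, 0.04, 0, 0.13, -0.01, -1]],
  ],
)

```text
clock: 8.6
position: [0.4911, -0.0138, 0.1339]
tool_rot: [3.141, -0.136, 0.067]
force: [0.4, -0.9, -3.1]
grip_width: 0.0318
finger_force: 71.7
```

>>> move_arm(
  plan=[
    [[0.25, -0.82, 0.04, 0, 0.13, -0.01, -1], [0.25, -0.82, 0.04, 0, 0.13, -0.01, -1], [0.25, -0.82, 0.04, 0, 0.13, -0.01, -1], [0.25, -0.82, 0.04, 0, 0.13, -0.01, -1], [0.25, -0.82, 0.04, 0, 0.13, -0.01, -1], [0.25, -0.82, 0.04, 0, 0.13, -0.01, -1], [0.25, -0.82, 0.04, 0, 0.13, -0.01, -1], [0.25, -0.82, 0.04, 0, 0.13, -0.01, -1], [0.25, -0.82, 0.04, 0, 0.13, -0.01, -1], [0.25, -0.82, 0.04, 0, 0.13, -0.01, -1]],
  ],
)

```text
clock: 9.6
position: [0.5297, 0.1533, 0.1355]
tool_rot: [3.139, -0.272, 0.078]
force: [-0.3, -0.0, -3.2]
grip_width: 0.0318
finger_force: 71.7
```

>>> move_arm(
  plan=[
    [[0.25, -0.82, 0.04, 0, 0.13, -0.01, -1], [0.25, -0.82, 0.04, 0, 0.13, -0.01, -1], [0.25, -0.82, 0.04, 0, 0.13, -0.01, -1], [0.25, -0.82, 0.04, 0, 0.13, -0.01, -1], [0.25, -0.82, 0.04, 0, 0.13, -0.01, -1], [0.25, -0.82, 0.04, 0, 0.13, -0.01, -1], [0.25, -0.82, 0.04, 0, 0.13, -0.01, -1], [0.25, -0.82, 0.04, 0, 0.13, -0.01, -1], [0.25, -0.82, 0.04, 0, 0.13, -0.01, -1], [0.25, -0.82, 0.04, 0, 0.13, -0.01, -1]],
  ],
)

```text
clock: 10.6
position: [0.566, 0.3208, 0.1436]
tool_rot: [3.134, -0.408, 0.09]
force: [-0.1, -0.5, -4.2]
grip_width: 0.0322
finger_force: 71.7
```

Run:
```python
from seats import *; from workcell import grab_frame; import pickle
for i in range(4): grab_frame('wrist')
s=observe(); f=grab_frame('wrist'); pickle.dump((s,f),open('w4.pkl','wb')); c=camof(f,s)
v=f['color'][:,:,::-1].copy()
def poly(p,col): cv2.polylines(v,[proj(c,TP+np.array(p)/1e3@TR.T).astype(np.int32)],True,col,1)
poly([[-87,-115,8],[87,-115,8],[87,115,8],[-87,115,8]],(255,0,255))
poly([[-79,51,8],[12,51,8],[12,40,8],[79,40,8],[79,104,8],[12,104,8],[12,93,8],[-79,93,8]],(0,255,255))
T=rpy(s['tool_rot'])
g=-.0205  # link in tool: tool z of underside = -g... 
L=[m*[1,-1,-1]+[0,0,g] for m in M['link']]
for m in L: cv2.polylines(v,[cv2.convexHull(proj(c,m@T.T+s['position']).astype(np.float32)).astype(np.int32)],True,(0,255,0),1)
cv2.imwrite('pics/w4.png',v)
b=tool(0,.072,g+.03); legs([(b[0],b[1],10)])
```

```text
t 10.85 p [0.5659 0.3196 0.1435] rot [ 3.134 -0.407  0.09 ] w 0.032 q [-0.93  0.49  0.26  1.95  0.33  0.4  -2.49] F [-0.6  0.2 -3.3]
10 rows [0.0, 0.01, 0.3, 0.0, 0.01, 0.01] -> [0.59   0.3193 0.0885]
```

View pics/w4.png

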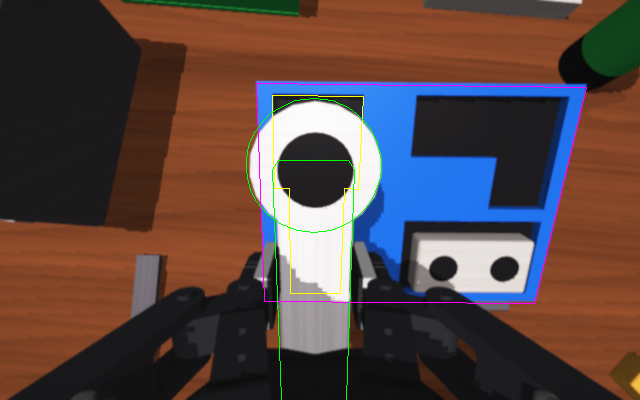

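The overlay shows the tray outline matching (corners 257,83 / 586,86), the held link's eye at (315,167) as modelled and the lane ahead. Joint 7 is near its limit, so I'll skip the yaw tweak and descend.

>>> move_arm(
  plan=[
    [[0, 0.01, 0.3, 0, 0.01, 0, -1], [0, 0.01, 0.3, 0, 0.01, 0, -1], [0, 0.01, 0.3, 0, 0.01, 0, -1], [0, 0.01, 0.3, 0, 0.01, 0, -1], [0, 0.01, 0.3, 0, 0.01, 0, -1], [0, 0.01, 0.3, 0, 0.01, 0, -1], [0, 0.01, 0.3, 0, 0.01, 0, -1], [0, 0.01, 0.3, 0, 0.01, 0, -1], [0, 0.01, 0.3, 0, 0.01, 0, -1], [0, 0.01, 0.3, 0, 0.01, 0, -1]],
  ],
)

```text
clock: 11.85
position: [0.5906, 0.3201, 0.0884]
tool_rot: [3.135, -0.419, 0.09]
force: [-0.0, -0.1, -2.6]
grip_width: 0.0317
finger_force: 71.7
```

Run:
```python
from seats import *; from workcell import grab_frame; import pickle
for i in range(3): grab_frame('wrist')
s=observe(); f=grab_frame('wrist'); pickle.dump((s,f),open('w5.pkl','wb')); c=camof(f,s)
v=f['color'][:,:,::-1].copy()
def poly(p,col): cv2.polylines(v,[proj(c,TP+np.array(p)/1e3@TR.T).astype(np.int32)],True,col,1)
poly([[-87,-115,8],[87,-115,8],[87,115,8],[-87,115,8]],(255,0,255))
poly([[-79,51,8],[12,51,8],[12,40,8],[79,40,8],[79,104,8],[12,104,8],[12,93,8],[-79,93,8]],(0,255,255))
cv2.imwrite('pics/w5.png',v)
g=-.0205
b=tool(0,.072,g+.002); legs([(b[0],rpy(s['tool_rot']),10)])
d=(s['position']-TP)@TR; print('tray coords',d, 'rel R',Ro.from_matrix(TR.T@rpy(s['tool_rot'])).as_euler('xyz'))
```

```text
t 12.05 p [0.5904 0.3201 0.0887] rot [ 3.134 -0.419  0.09 ] w 0.0319 q [-0.92  0.61  0.28  1.95  0.32  0.28 -2.49] F [ 0.2 -0.4 -3.5]
10 rows [-0.0, -0.0, 0.14, -0.0, -0.0, -0.0] -> [0.6018 0.3209 0.0631] 
tray coords [9.35288053e-05 7.19093711e-02 9.11472456e-03] rel R [3.13865006e+00 1.61296747e-03 1.01575880e-02]
```

View pics/w5.png

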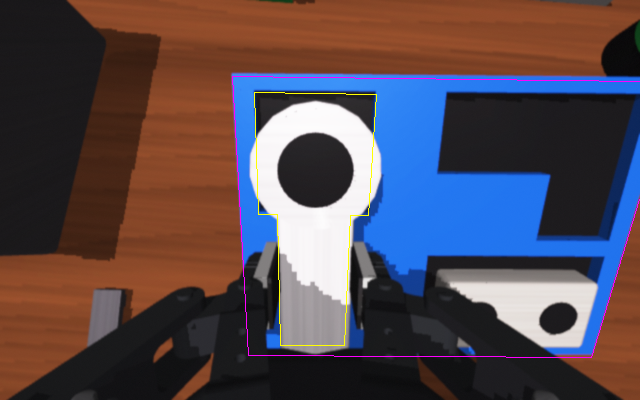

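>>> move_arm(
  plan=[
    [[0, 0, 0.14, 0, 0, 0, -1], [0, 0, 0.14, 0, 0, 0, -1], [0, 0, 0.14, 0, 0, 0, -1], [0, 0, 0.14, 0, 0, 0, -1], [0, 0, 0.14, 0, 0, 0, -1], [0, 0, 0.14, 0, 0, 0, -1], [0, 0, 0.14, 0, 0, 0, -1], [0, 0, 0.14, 0, 0, 0, -1], [0, 0, 0.14, 0, 0, 0, -1], [0, 0, 0.14, 0, 0, 0, -1]],
  ],
)

```text
clock: 13.05
position: [0.6019, 0.3209, 0.063]
tool_rot: [3.135, -0.419, 0.09]
force: [-0.0, 0.8, -3.4]
grip_width: 0.032
finger_force: 71.7
```

>>> move_arm(
  plan=[
    [[0, 0, 0.05, 0, 0, 0, -1], [0, 0, 0.05, 0, 0, 0, -1], [0, 0, 0.04, 0, 0, 0, -1], [0, 0, 0, 0, 0, 0, -1], [0, 0, 0, 0, 0, 0, -1], [0, 0, 0, 0, 0, 0, -1], [0, 0, 0, 0, 0, 0, -1], [0, 0, 0, 0, 0, 0, -1], [0, 0, 0, 0, 0, 0, -1], [0, 0, 0, 0, 0, 0, -1]],
  ],
)

```text
clock: 14.05
position: [0.6027, 0.3209, 0.0612]
tool_rot: [3.135, -0.419, 0.09]
force: [-9.2, -2.3, 9.7]
grip_width: 0.0319
finger_force: 73.5
```

```bash
cat > tc.py <<'E'
from seats import *
s=observe(); print('t',s['clock'],'tray coords',((s['position']-TP)@TR).round(4),'rel',Ro.from_matrix(TR.T@rpy(s['tool_rot'])).as_euler('xyz').round(3),'F tray',(s['force']@TR).round(1),'M',s['moment'].round(2),'w',s['grip_width'],'ff',s['finger_force'],'q7',s['qpos'][6])
E
python3 tc.py
```

```text
t 14.05 tray coords [ 0.0003  0.072  -0.0207] rel [3.139e+00 1.000e-03 1.000e-02] F tray [-4.5 -1.6 12.7] M [-0.36  1.41 -0.07] w 0.03185151559613292 ff 73.45481514930725 q7 -2.493157961659768
```

The link rests on the tray floor: contact height is as expected, about 13 N normal force, still held, tray x 0.3 mm and y 72.0 mm. Release and retreat along the normal.

>>> move_arm(
  plan=[
    [[0, 0, 0, 0, 0, 0, 0.3], [0, 0, 0, 0, 0, 0, 0.3], [0, 0, 0, 0, 0, 0, 0.3], [0, 0, 0, 0, 0, 0, 0.3], [0, 0, 0, 0, 0, 0, 0.3], [0, 0, -0.5, 0, 0, 0, 0.3], [0, 0, -1, 0, 0, 0, 0.3], [0, 0, -1, 0, 0, 0, 0.3], [0, 0, -1, 0, 0, 0, 1], [0, 0, -1, 0, 0, 0, 1]],
  ],
)

```text
clock: 15.05
position: [0.5659, 0.3183, 0.1442]
tool_rot: [3.135, -0.419, 0.09]
force: [0.1, 0.3, 1.0]
grip_width: 0.0818
finger_force: 0.0
```

Run:
```python
from seats import *
y=.852; p=np.array([.4353,-.0273])+.01*np.array([np.cos(y),np.sin(y)])
legs([((*p,.12),down(y),20)])
```

```text
t 15.05 p [0.5659 0.3183 0.1442] rot [ 3.135 -0.419  0.09 ] w 0.0818 q [-0.96  0.49  0.29  1.97  0.32  0.38 -2.49] F [0.1 0.3 1. ]
20 rows [-0.67, 0.64, -0.07, 0.08, -0.19, -0.36] -> [ 0.4422 -0.0211  0.1212]
```

>>> move_arm(
  plan=[
    [[-0.67, 0.64, -0.07, 0.08, -0.19, -0.36, 1], [-0.67, 0.64, -0.07, 0.08, -0.19, -0.36, 1], [-0.67, 0.64, -0.07, 0.08, -0.19, -0.36, 1], [-0.67, 0.64, -0.07, 0.08, -0.19, -0.36, 1], [-0.67, 0.64, -0.07, 0.08, -0.19, -0.36, 1], [-0.67, 0.64, -0.07, 0.08, -0.19, -0.36, 1], [-0.67, 0.64, -0.07, 0.08, -0.19, -0.36, 1], [-0.67, 0.64, -0.07, 0.08, -0.19, -0.36, 1], [-0.67, 0.64, -0.07, 0.08, -0.19, -0.36, 1], [-0.67, 0.64, -0.07, 0.08, -0.19, -0.36, 1]],
  ],
)

```text
clock: 16.05
position: [0.4727, 0.1604, 0.1178]
tool_rot: [3.097, -0.207, 0.482]
force: [0.1, -0.3, -0.4]
grip_width: 0.0851
finger_force: 0.0
```

>>> move_arm(
  plan=[
    [[-0.67, 0.64, -0.07, 0.08, -0.19, -0.36, 1], [-0.67, 0.64, -0.07, 0.08, -0.19, -0.36, 1], [-0.67, 0.64, -0.07, 0.08, -0.19, -0.36, 1], [-0.67, 0.64, -0.07, 0.08, -0.19, -0.36, 1], [-0.67, 0.64, -0.07, 0.08, -0.19, -0.36, 1], [-0.67, 0.64, -0.07, 0.08, -0.19, -0.36, 1], [-0.67, 0.64, -0.07, 0.08, -0.19, -0.36, 1], [-0.67, 0.64, -0.07, 0.08, -0.19, -0.36, 1], [-0.67, 0.64, -0.07, 0.08, -0.19, -0.36, 1], [-0.67, 0.64, -0.07, 0.08, -0.19, -0.36, 1]],
  ],
)

```text
clock: 17.05
position: [0.4425, -0.0219, 0.1206]
tool_rot: [-3.14, 0.003, 0.856]
force: [0.1, 0.8, 0.4]
grip_width: 0.0855
finger_force: 0.0
```

```bash
sed -i "s/(h\[...,0\]>18)&(h\[...,0\]<35)&(h\[...,1\]>90)&(h\[...,2\]>90)/(h[...,0]>18)\&(h[...,0]<38)\&(h[...,1]>70)\&(h[...,2]>50)/" wf.py
python3 - <<'E'
from wf import *
for i in range(4): grab_frame('wrist')
b=wfit('bracket',(.4353,-.0273,.852),'w6')
y=b[2]; p=b[:2]+.01*np.array([np.cos(y),np.sin(y)])
legs([((*p,.04),down(y),5),((*p,-.021),down(y),5)])
E
```

```text
bracket [ 0.4359 -0.0278  0.8253] cost 0.122
t 17.3 p [ 0.4427 -0.0205  0.1202] rot [-3.14e+00  1.00e-03  8.54e-01] w 0.0856 q [ 0.13  0.37 -0.27  2.12  0.16  0.67 -0.96] F [0.2 0.4 0.5]
5 rows [0.0, 0.0, 0.8, -0.0, 0.0, 0.05] -> [ 0.4425 -0.0205  0.0402] 
5 rows [0.0, 0.0, 0.61, -0.0, 0.0, 0.0] -> [ 0.4424 -0.0205 -0.0208]
```

View pics/w6.png

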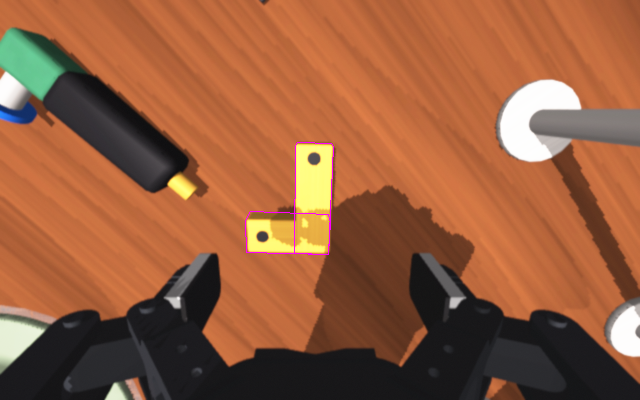

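The picture shows the outline matching the bracket: leg (295–332, 144–253) and foot at (262,236), both clear of where the fingers come down. Descend and grip.

>>> move_arm(
  plan=[
    [[0, 0, 0.8, 0, 0, 0.03, 1], [0, 0, 0.8, 0, 0, 0.03, 1], [0, 0, 0.8, 0, 0, 0.03, 1], [0, 0, 0.8, 0, 0, 0.03, 1], [0, 0, 0.8, 0, 0, 0.03, 1], [0, 0, 0.7, 0, 0, 0, 1], [0, 0, 0.7, 0, 0, 0, 1], [0, 0, 0.7, 0, 0, 0, 1], [0, 0, 0.6, 0, 0, 0, 1], [0, 0, 0.35, 0, 0, 0, 1]],
  ],
)

```text
clock: 18.3
position: [0.4421, -0.0205, -0.0218]
tool_rot: [-3.139, 0.002, 0.839]
force: [1.0, 0.2, 0.3]
grip_width: 0.0853
finger_force: 0.0
```

>>> move_arm(
  plan=[
    [[0, 0, 0, 0, 0, 0, 1], [0, 0, 0, 0, 0, 0, -1], [0, 0, 0, 0, 0, 0, -1], [0, 0, 0, 0, 0, 0, -1], [0, 0, 0, 0, 0, 0, -1], [0, 0, 0, 0, 0, 0, -1], [0, 0, 0, 0, 0, 0, -1], [0, 0, 0, 0, 0, 0, -1], [0, 0, 0, 0, 0, 0, -1], [0, 0, 0, 0, 0, 0, -1]],
  ],
)

```text
clock: 19.3
position: [0.4426, -0.0211, -0.0204]
tool_rot: [-3.14, 0.001, 0.838]
force: [-2.3, 0.4, 15.3]
grip_width: 0.0301
finger_force: 68.3
```

Run:
```python
from seats import *
s=observe();p=s['position'];g=p[2]
b=np.array([.4359,-.0278]); R=rpy(s['tool_rot']); print('grip point in bracket x:',(p[:2]-b)@R[:2,0])
gx=(p[:2]-b)@R[:2,0]
a=tool(.059,-.051+gx,g+.09,np.pi/2)
legs([(p+[0,0,.17],R,10),(a[0],a[1],20)])
```

```text
grip point in bracket x: 0.009495394480128925
t 19.3 p [ 0.4426 -0.0211 -0.0204] rot [-3.14e+00  1.00e-03  8.38e-01] w 0.0301 q [ 0.03  0.64 -0.15  2.2   0.29  0.32 -1.1 ] F [-2.3  0.4 15.3]
10 rows [-0.0, -0.0, -0.85, 0.0, 0.0, 0.0] -> [ 0.443  -0.0211  0.1496] 
20 rows [0.72, 0.25, 0.02, -0.19, 0.08, -0.38] -> [0.6291 0.2085 0.169 ]
```

>>> move_arm(
  plan=[
    [[0, 0, -0.85, 0, 0, 0, -1], [0, 0, -0.85, 0, 0, 0, -1], [0, 0, -0.85, 0, 0, 0, -1], [0, 0, -0.85, 0, 0, 0, -1], [0, 0, -0.85, 0, 0, 0, -1], [0, 0, -0.85, 0, 0, 0, -1], [0, 0, -0.85, 0, 0, 0, -1], [0, 0, -0.85, 0, 0, 0, -1], [0, 0, -0.85, 0, 0, 0, -1], [0, 0, -0.85, 0, 0, 0, -1]],
  ],
)

```text
clock: 20.3
position: [0.4426, -0.0211, 0.1497]
tool_rot: [-3.14, 0.002, 0.838]
force: [-0.0, -0.3, -3.7]
grip_width: 0.03
finger_force: 71.5
```

>>> move_arm(
  plan=[
    [[0.72, 0.25, 0.02, -0.19, 0.08, -0.38, -1], [0.72, 0.25, 0.02, -0.19, 0.08, -0.38, -1], [0.72, 0.25, 0.02, -0.19, 0.08, -0.38, -1], [0.72, 0.25, 0.02, -0.19, 0.08, -0.38, -1], [0.72, 0.25, 0.02, -0.19, 0.08, -0.38, -1], [0.72, 0.25, 0.02, -0.19, 0.08, -0.38, -1], [0.72, 0.25, 0.02, -0.19, 0.08, -0.38, -1], [0.72, 0.25, 0.02, -0.19, 0.08, -0.38, -1], [0.72, 0.25, 0.02, -0.19, 0.08, -0.38, -1], [0.72, 0.25, 0.02, -0.19, 0.08, -0.38, -1]],
  ],
)

```text
clock: 21.3
position: [0.5609, 0.0756, 0.1531]
tool_rot: [2.932, -0.041, 1.246]
force: [1.3, 0.3, -2.8]
grip_width: 0.0299
finger_force: 71.5
```

>>> move_arm(
  plan=[
    [[0.72, 0.25, 0.02, -0.19, 0.08, -0.38, -1], [0.72, 0.25, 0.02, -0.19, 0.08, -0.38, -1], [0.72, 0.25, 0.02, -0.19, 0.08, -0.38, -1], [0.72, 0.25, 0.02, -0.19, 0.08, -0.38, -1], [0.72, 0.25, 0.02, -0.19, 0.08, -0.38, -1], [0.72, 0.25, 0.02, -0.19, 0.08, -0.38, -1], [0.72, 0.25, 0.02, -0.19, 0.08, -0.38, -1], [0.72, 0.25, 0.02, -0.19, 0.08, -0.38, -1], [0.72, 0.25, 0.02, -0.19, 0.08, -0.38, -1], [0.72, 0.25, 0.02, -0.19, 0.08, -0.38, -1]],
  ],
)

```text
clock: 22.3
position: [0.6291, 0.21, 0.1684]
tool_rot: [2.722, 0.003, 1.649]
force: [0.6, 0.1, -3.8]
grip_width: 0.0297
finger_force: 71.5
```

```bash
python3 - <<'E'
from seats import *; from workcell import grab_frame; import pickle
for i in range(4): grab_frame('wrist')
s=observe(); f=grab_frame('wrist'); pickle.dump((s,f),open('w7.pkl','wb')); c=camof(f,s)
v=f['color'][:,:,::-1].copy(); g=-.0204; gx=.0095
def poly(p,col): cv2.polylines(v,[proj(c,TP+np.array(p)/1e3@TR.T).astype(np.int32)],True,col,1)
poly([[-87,-115,8],[87,-115,8],[87,115,8],[-87,115,8]],(255,0,255))
T=rpy(s['tool_rot'])
for m in M['bracket']: cv2.polylines(v,[cv2.convexHull(proj(c,((m-[gx,0,0])*[1,-1,-1]+[0,0,g])@T.T+s['position']).astype(np.float32)).astype(np.int32)],True,(0,255,0),1)
# silhouette fit of the held bracket in the tool frame
h=cv2.cvtColor(f['color'],cv2.COLOR_RGB2HSV); m=(h[...,0]>18)&(h[...,0]<38)&(h[...,1]>70)&(h[...,2]>50)
cv2.drawContours(v,cv2.findContours(m.astype(np.uint8),0,1)[0],-1,(0,0,255),1)
cv2.imwrite('pics/w7.png',v)
b=tool(.059,-.051+gx,g+.03,np.pi/2); legs([(b[0],b[1],10)])
E
python3 tc.py
```

```text
t 22.55 p [0.6287 0.2082 0.1681] rot [2.724 0.003 1.645] w 0.0299 q [-0.29  0.45 -0.28  1.92  0.67  0.5  -1.  ] F [-0.5 -0.5 -2.9]
10 rows [0.01, -0.0, 0.3, -0.0, 0.0, -0.0] -> [0.6528 0.2119 0.1133] 
t 22.55 tray coords [ 0.0595 -0.0425  0.07  ] rel [-3.139  0.004  1.568] F tray [-1.7 -0.4 -2.4] M [-0.02  0.72 -0.05] w 0.02990363233754547 ff 71.52498364448547 q7 -0.9955828903934342
```

View pics/w7.png

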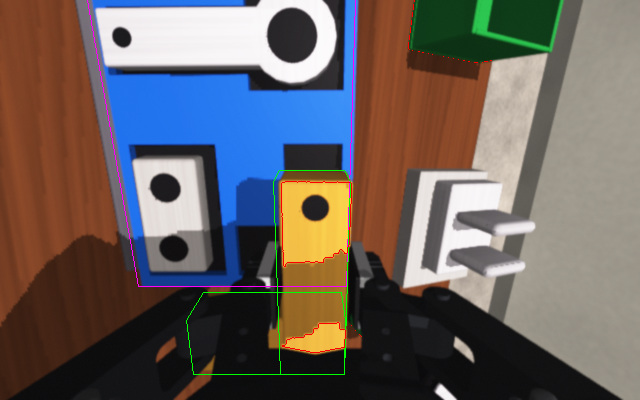

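The link is seated in its lane (bar 97–260, 8–70) and the held bracket matches its model at (281–351, 170+). The pocket lies below it. Descend in stages.

>>> move_arm(
  plan=[
    [[0.01, 0, 0.3, 0, 0, 0, -1], [0.01, 0, 0.3, 0, 0, 0, -1], [0.01, 0, 0.3, 0, 0, 0, -1], [0.01, 0, 0.3, 0, 0, 0, -1], [0.01, 0, 0.3, 0, 0, 0, -1], [0, 0, 0.3, 0, 0, 0, -1], [0, 0, 0.3, 0, 0, 0, -1], [0, 0, 0.3, 0, 0, 0, -1], [0, 0, 0.3, 0, 0, 0, -1], [0, 0, 0.3, 0, 0, 0, -1]],
  ],
)

```text
clock: 23.55
position: [0.6533, 0.2114, 0.113]
tool_rot: [2.724, 0.002, 1.646]
force: [-0.4, 0.0, -2.6]
grip_width: 0.0301
finger_force: 71.6
```

>>> move_arm(
  plan=[
    [[0, 0, 0.14, 0, 0, 0, -1], [0, 0, 0.14, 0, 0, 0, -1], [0, 0, 0.14, 0, 0, 0, -1], [0, 0, 0.14, 0, 0, 0, -1], [0, 0, 0.14, 0, 0, 0, -1], [0, 0, 0.14, 0, 0, 0, -1], [0, 0, 0.14, 0, 0, 0, -1], [0, 0, 0.14, 0, 0, 0, -1], [0, 0, 0.14, 0, 0, 0, -1], [0, 0, 0.14, 0, 0, 0, -1]],
  ],
)

```text
clock: 24.55
position: [0.6645, 0.2122, 0.0876]
tool_rot: [2.724, 0.002, 1.646]
force: [-0.0, 0.3, -3.0]
grip_width: 0.03
finger_force: 71.5
```

```bash
python3 tc.py
```

```text
t 24.55 tray coords [ 0.0594 -0.0413 -0.0182] rel [-3.139  0.004  1.568] F tray [-1.2  0.3 -2.8] M [-0.02  0.67 -0.04] w 0.029972973234497272 ff 71.53065204620361 q7 -1.1149040770888456
```

>>> move_arm(
  plan=[
    [[0, 0, 0.05, 0, 0, 0, -1], [0, 0, 0.05, 0, 0, 0, -1], [0, 0, 0.06, 0, 0, 0, -1], [0, 0, 0, 0, 0, 0, -1], [0, 0, 0, 0, 0, 0, -1], [0, 0, 0, 0, 0, 0, -1], [0, 0, 0, 0, 0, 0, -1], [0, 0, 0, 0, 0, 0, -1], [0, 0, 0, 0, 0, 0, -1], [0, 0, 0, 0, 0, 0, -1]],
  ],
)

```text
clock: 25.55
position: [0.6656, 0.2123, 0.0854]
tool_rot: [2.724, 0.002, 1.646]
force: [-7.3, -1.5, 6.8]
grip_width: 0.0301
finger_force: 72.7
```

```bash
python3 tc.py
```

```text
t 25.55 tray coords [ 0.0595 -0.0413 -0.0207] rel [-3.14   0.004  1.568] F tray [-3.9 -0.9  9.2] M [-0.2   1.32 -0.09] w 0.03010079527876905 ff 72.73075819015503 q7 -1.1186235189585196
```

Bracket on the floor of its pocket (9 N normal, still held). Release and retreat.

>>> move_arm(
  plan=[
    [[0, 0, 0, 0, 0, 0, 0.3], [0, 0, 0, 0, 0, 0, 0.3], [0, 0, 0, 0, 0, 0, 0.3], [0, 0, 0, 0, 0, 0, 0.3], [0, 0, 0, 0, 0, 0, 0.3], [0, 0, -0.5, 0, 0, 0, 0.3], [0, 0, -1, 0, 0, 0, 0.3], [0, 0, -1, 0, 0, 0, 0.3], [0, 0, -1, 0, 0, 0, 1], [0, 0, -1, 0, 0, 0, 1]],
  ],
)

```text
clock: 26.55
position: [0.6286, 0.2097, 0.1686]
tool_rot: [2.724, 0.002, 1.646]
force: [0.3, -0.3, 0.3]
grip_width: 0.0819
finger_force: 0.0
```

Run:
```python
from seats import *
legs([((.459,-.342,.2),down(.265),30)])
```

```text
t 26.55 p [0.6286 0.2097 0.1686] rot [2.724e+00 2.000e-03 1.646e+00] w 0.0819 q [-0.29  0.45 -0.29  1.92  0.67  0.5  -1.  ] F [ 0.3 -0.3  0.3]
30 rows [-0.99, 0.31, -0.04, 0.11, -0.09, 0.43] -> [ 0.4567 -0.3406  0.2019]
```

Run:
```python
from seats import *
legs([((.50,.06,.21),down(1.646),10),((.459,-.342,.2),down(.265),20)])
```

```text
t 26.55 p [0.6286 0.2097 0.1686] rot [2.724e+00 2.000e-03 1.646e+00] w 0.0819 q [-0.29  0.45 -0.29  1.92  0.67  0.5  -1.  ] F [ 0.3 -0.3  0.3]
10 rows [-0.7, -0.64, -0.36, 0.4, 0.0, 0.0] -> [0.4996 0.0596 0.2096] 
20 rows [-0.97, 0.51, 0.03, 0.0, 0.0, 0.66] -> [ 0.4603 -0.3429  0.1985]
```

>>> move_arm(
  plan=[
    [[-0.7, -0.64, -0.36, 0.4, 0, 0, 1], [-0.7, -0.64, -0.36, 0.4, 0, 0, 1], [-0.7, -0.64, -0.36, 0.4, 0, 0, 1], [-0.7, -0.64, -0.36, 0.4, 0, 0, 1], [-0.7, -0.64, -0.36, 0.4, 0, 0, 1], [-0.7, -0.64, -0.36, 0.4, 0, 0, 1], [-0.7, -0.64, -0.36, 0.4, 0, 0, 1], [-0.7, -0.64, -0.36, 0.4, 0, 0, 1], [-0.7, -0.64, -0.36, 0.4, 0, 0, 1], [-0.7, -0.64, -0.36, 0.4, 0, 0, 1]],
  ],
)

```text
clock: 27.55
position: [0.4992, 0.0592, 0.2092]
tool_rot: [-3.139, 0.002, 1.647]
force: [0.4, -0.7, -0.6]
grip_width: 0.0854
finger_force: 0.0
```

>>> move_arm(
  plan=[
    [[-0.97, 0.51, 0.03, 0, 0, 0.66, 1], [-0.97, 0.51, 0.03, 0, 0, 0.66, 1], [-0.97, 0.51, 0.03, 0, 0, 0.66, 1], [-0.97, 0.51, 0.03, 0, 0, 0.66, 1], [-0.97, 0.51, 0.03, 0, 0, 0.66, 1], [-0.97, 0.51, 0.03, 0, 0, 0.66, 1], [-0.97, 0.51, 0.03, 0, 0, 0.66, 1], [-0.97, 0.51, 0.03, 0, 0, 0.66, 1], [-0.97, 0.51, 0.03, 0, 0, 0.66, 1], [-0.97, 0.51, 0.03, 0, 0, 0.66, 1]],
  ],
)

```text
clock: 28.55
position: [0.5528, -0.1504, 0.2026]
tool_rot: [3.141, 0.002, 0.949]
force: [1.1, 0.1, 0.1]
grip_width: 0.0851
finger_force: 0.0
```

>>> move_arm(
  plan=[
    [[-0.97, 0.51, 0.03, 0, 0, 0.66, 1], [-0.97, 0.51, 0.03, 0, 0, 0.66, 1], [-0.97, 0.51, 0.03, 0, 0, 0.66, 1], [-0.97, 0.51, 0.03, 0, 0, 0.66, 1], [-0.97, 0.51, 0.03, 0, 0, 0.66, 1], [-0.97, 0.51, 0.03, 0, 0, 0.66, 1], [-0.97, 0.51, 0.03, 0, 0, 0.66, 1], [-0.97, 0.51, 0.03, 0, 0, 0.66, 1], [-0.97, 0.51, 0.03, 0, 0, 0.66, 1], [-0.97, 0.51, 0.03, 0, 0, 0.66, 1]],
  ],
)

```text
clock: 29.55
position: [0.4596, -0.3441, 0.1971]
tool_rot: [3.14, 0.002, 0.258]
force: [0.3, 0.3, -0.4]
grip_width: 0.0856
finger_force: 0.0
```

Run:
```python
import wf
from wf import *
for i in range(4): grab_frame('wrist')
# clevis: mask low saturation incl. shadow, no hole filling
s=observe(); f=grab_frame('wrist'); pickle.dump((s,f),open('w8.pkl','wb')); c=camof(f,s); h=cv2.cvtColor(f['color'],cv2.COLOR_RGB2HSV)
for lo in(50,90,130):
    m=(h[...,1]<70)&(h[...,2]>lo); p0=(.459,-.342,.265); k,l=cv2.connectedComponents(m.astype(np.uint8)); m=l==np.bincount(l[(sil('clevis',p0,c)>.5)&m]).argmax()
    r=fit('clevis',np.array(p0),[(c,m.astype(float))]); print(lo,m.sum(),np.round(r[0],4),round(r[1],3))
# bar: bright pixels around the predicted bar in wrist and top frame
r=r[0]
legs([((r[0],r[1],.12),down(r[2]),5),((r[0],r[1],.038),down(r[2]),5)])
ft=grab_frame('top'); ct=camof(ft); ht=cv2.cvtColor(ft['color'],cv2.COLOR_RGB2HSV); mt=(ht[...,1]<70)&(ht[...,2]>110)
P=[]
for u in range(362,432,4):
    e=159+(u-352)*9/104; col=mt[int(e)-8:int(e)+9,u]; ys=np.nonzero(col)[0]; print(len(ys),end=' ')
    P.append(ray(ct,(u,ys.mean()+int(e)-8),.185))
P=np.array(P); k=np.polyfit(P[:,1],P[:,0],1); print('\nbar x = %.4f*y + %.4f'%tuple(k),'res',np.std(P[:,0]-np.polyval(k,P[:,1])))
```

```text
50 3822 [ 0.4602 -0.3415  0.2788] 0.038
90 3814 [ 0.4602 -0.3415  0.2788] 0.04
130 3673 [ 0.4592 -0.342   0.2881] 0.075
t 29.8 p [ 0.4609 -0.3426  0.1972] rot [3.14e+00 1.00e-03 2.64e-01] w 0.0855 q [ 0.59  0.44 -0.07  1.74  0.04  0.96 -0.81] F [0.  0.1 0.7]
5 rows [-0.01, -0.01, 0.77, 0.0, 0.0, -0.05] -> [ 0.4596 -0.3421  0.1202] 
5 rows [-0.0, -0.0, 0.82, 0.0, 0.0, 0.0] -> [ 0.4595 -0.3422  0.0382] 
7 7 8 7 8 7 7 8 7 8 8 7 8 7 7 8 12 12 
bar x = 0.1188*y + 0.6417 res 0.0016394596289716293
```

Clevis fit (0.4602, −0.3415, yaw 0.279), and the bar lies at x≈0.615 at y≈−0.225. Descend and grip the bridge.

>>> move_arm(
  plan=[
    [[-0.01, -0.01, 0.77, 0, 0, -0.03, 1], [-0.01, -0.01, 0.77, 0, 0, -0.03, 1], [0, -0.01, 0.77, 0, 0, -0.03, 1], [0, -0.01, 0.77, 0, 0, -0.03, 1], [0, 0, 0.77, 0, 0, -0.03, 1], [0, 0, 0.82, 0, 0, 0, 1], [0, 0, 0.82, 0, 0, 0, 1], [0, 0, 0.82, 0, 0, 0, 1], [0, 0, 0.82, 0, 0, 0, 1], [0, 0, 0.82, 0, 0, 0, 1]],
  ],
)

```text
clock: 30.85
position: [0.4606, -0.3418, 0.0375]
tool_rot: [3.14, 0.001, 0.281]
force: [-0.0, -0.9, 0.0]
grip_width: 0.0854
finger_force: 0.0
```

>>> move_arm(
  plan=[
    [[0, 0, 0, 0, 0, 0, 1], [0, 0, 0, 0, 0, 0, -1], [0, 0, 0, 0, 0, 0, -1], [0, 0, 0, 0, 0, 0, -1], [0, 0, 0, 0, 0, 0, -1], [0, 0, 0, 0, 0, 0, -1], [0, 0, 0, 0, 0, 0, -1], [0, 0, 0, 0, 0, 0, -1], [0, 0, 0, 0, 0, 0, -1], [0, 0, 0, 0, 0, 0, -1]],
  ],
)

```text
clock: 31.85
position: [0.4605, -0.3426, 0.0392]
tool_rot: [3.139, 0.001, 0.28]
force: [-2.5, 2.0, 10.7]
grip_width: 0.0341
finger_force: 69.0
```

Run:
```python
from seats import *
p=observe()['position']; g=p[2]
# lift straight, then over the bar with clevis legs above it (underside at 0.24), then down to saddle 3 mm above bar
R=rpy(observe()['tool_rot'])
legs([(p+[0,0,.18],R,10),((.614,-.235,g+.22),down(-.095),10),((.614,-.235,g+.127),down(-.095),10)])
```

```text
t 31.85 p [ 0.4605 -0.3426  0.0392] rot [3.139e+00 1.000e-03 2.800e-01] w 0.0341 q [ 0.58  0.65 -0.07  1.85  0.07  0.63 -0.82] F [-2.5  2.  10.7]
10 rows [-0.0, 0.0, -0.9, 0.0, 0.0, 0.0] -> [ 0.4605 -0.3421  0.2192] 
10 rows [0.83, -0.45, -0.2, 0.0, 0.0, 0.36] -> [ 0.6147 -0.235   0.2589] 
10 rows [-0.0, -0.0, 0.46, 0.0, -0.0, -0.0] -> [ 0.6147 -0.2352  0.1669]
```

>>> move_arm(
  plan=[
    [[0, 0, -1, 0, 0, 0, -1], [0, 0, -1, 0, 0, 0, -1], [0, 0, -1, 0, 0, 0, -1], [0, 0, -1, 0, 0, 0, -1], [0, 0, -1, 0, 0, 0, -1], [0, 0, -1, 0, 0, 0, -1], [0, 0, -1, 0, 0, 0, -1], [0, 0, -1, 0, 0, 0, -1], [0, 0, -1, 0, 0, 0, -1], [0, 0, -1, 0, 0, 0, -1]],
  ],
)

```text
clock: 32.85
position: [0.4599, -0.3418, 0.2391]
tool_rot: [3.14, 0.002, 0.279]
force: [0.2, -0.2, -4.4]
grip_width: 0.034
finger_force: 72.2
```

>>> move_arm(
  plan=[
    [[0.83, -0.45, -0.2, 0, 0, 0.36, -1], [0.83, -0.45, -0.2, 0, 0, 0.36, -1], [0.83, -0.45, -0.2, 0, 0, 0.36, -1], [0.83, -0.45, -0.2, 0, 0, 0.36, -1], [0.83, -0.45, -0.2, 0, 0, 0.36, -1], [0.83, -0.45, -0.2, 0, 0, 0.36, -1], [0.83, -0.45, -0.2, 0, 0, 0.36, -1], [0.83, -0.45, -0.2, 0, 0, 0.36, -1], [0.83, -0.45, -0.2, 0, 0, 0.36, -1], [0.83, -0.45, -0.2, 0, 0, 0.36, -1]],
  ],
)

```text
clock: 33.85
position: [0.6149, -0.2343, 0.2779]
tool_rot: [3.139, 0.001, -0.099]
force: [0.8, -0.4, -4.1]
grip_width: 0.0342
finger_force: 72.4
```

Run:
```python
from seats import *; from workcell import grab_frame
for i in range(3): grab_frame('top')
g=.0392
# check bar edge lines in side view against the assumed bar axis
f=grab_frame('side'); c=camof(f); h=cv2.cvtColor(f['color'],cv2.COLOR_RGB2HSV); m=(h[...,1]<70)&(h[...,2]>110)
for y in(-.13,-.15,-.17):
    for dx in(0,): 
        u,v=proj(c,[[.602+.0908*(y+.369),y,.18]])[0]; row=m[int(round(v)),int(u)-14:int(u)+15]; print(y,round(u,1),(np.nonzero(row)[0]+int(u)-14))
legs([((.614,-.235,g+.127),down(-.095),10)])
```

```text
-0.13 283.0 [278 279 280 281 282 283 284 285]
-0.15 284.9 [280 281 282 283 284 285 286 287]
-0.17 286.7 [281 282 283 284 285 286 287 288]
t 34.05 p [ 0.6142 -0.2347  0.2774] rot [ 3.139e+00  2.000e-03 -9.700e-02] w 0.0341 q [ 0.29  0.51 -0.02  1.41  0.02  1.23 -1.4 ] F [-0.4 -0.4 -4.3]
10 rows [0.0, 0.0, 0.56, 0.0, 0.0, -0.0] -> [ 0.614  -0.235   0.1654]
```

>>> move_arm(
  plan=[
    [[0, 0, 0.56, 0, 0, 0, -1], [0, 0, 0.56, 0, 0, 0, -1], [0, 0, 0.56, 0, 0, 0, -1], [0, 0, 0.56, 0, 0, 0, -1], [0, 0, 0.56, 0, 0, 0, -1], [0, 0, 0.56, 0, 0, 0, -1], [0, 0, 0.56, 0, 0, 0, -1], [0, 0, 0.56, 0, 0, 0, -1], [0, 0, 0.56, 0, 0, 0, -1], [0, 0, 0.56, 0, 0, 0, -1]],
  ],
)

```text
clock: 35.05
position: [0.6144, -0.2352, 0.1648]
tool_rot: [3.139, 0.001, -0.098]
force: [-0.2, -0.9, -4.3]
grip_width: 0.0337
finger_force: 72.4
```

>>> move_arm(
  plan=[
    [[0, 0, 0.05, 0, 0, 0, -1], [0, 0, 0.05, 0, 0, 0, -1], [0, 0, 0.05, 0, 0, 0, -1], [0, 0, 0, 0, 0, 0, -1], [0, 0, 0, 0, 0, 0, -1], [0, 0, 0, 0, 0, 0, -1], [0, 0, 0, 0, 0, 0, -1], [0, 0, 0, 0, 0, 0, -1], [0, 0, 0, 0, 0, 0, -1], [0, 0, 0, 0, 0, 0, -1]],
  ],
)

```text
clock: 36.05
position: [0.6146, -0.2352, 0.1631]
tool_rot: [3.139, 0.0, -0.098]
force: [-2.1, 1.0, 5.3]
grip_width: 0.034
finger_force: 73.5
```

Contact on the bar (about 10 N). Release, then rise.

>>> move_arm(
  plan=[
    [[0, 0, -0.03, 0, 0, 0, -0.1], [0, 0, 0, 0, 0, 0, 0], [0, 0, 0, 0, 0, 0, 0.1], [0, 0, 0, 0, 0, 0, 0.3], [0, 0, 0, 0, 0, 0, 0.5], [0, 0, -0.2, 0, 0, 0, 0.7], [0, 0, -0.5, 0, 0, 0, 0.7], [0, 0, -1, 0, 0, 0, 0.7], [0, 0, -1, 0, 0, 0, 0.7], [0, 0, -1, 0, 0, 0, 0.7]],
  ],
)

```text
clock: 37.05
position: [0.6146, -0.2351, 0.2391]
tool_rot: [3.139, 0.0, -0.098]
force: [-1.0, -0.1, -0.6]
grip_width: 0.0723
finger_force: 0.0
```

>>> move_arm(
  plan=[
    [[0, 0, -1, 0, 0, 0, 0.7], [0, 0, -1, 0, 0, 0, 0.7], [0, 0, -0.5, 0, 0, 0, 0.7], [0, 0, 0, 0, 0, 0, 0.7], [0, 0, 0, 0, 0, 0, 0.7], [0, 0, 0, 0, 0, 0, 0.7], [0, 0, 0, 0, 0, 0, 0.7], [0, 0, 0, 0, 0, 0, 0.7], [0, 0, 0, 0, 0, 0, 0.7], [0, 0, 0, 0, 0, 0, 0.7]],
  ],
)

```text
clock: 38.05
position: [0.6145, -0.2349, 0.2872]
tool_rot: [3.139, 0.001, -0.098]
force: [-0.2, -0.6, 0.0]
grip_width: 0.0724
finger_force: 0.0
```

Run:
```python
from seats import *; from workcell import grab_frame
s=observe(); f=grab_frame('wrist'); c=camof(f,s); h=cv2.cvtColor(f['color'],cv2.COLOR_RGB2HSV); m=(h[...,1]<70)&(h[...,2]>60)
# bar + clevis seen from above: expected hull of the clevis bridge against mask bounding box away from the bar
B=box(-45,45,-18,18,65,85)@Ro.from_euler('z',-.098).as_matrix().T+[.6144,-.2352,.124]
q=cv2.convexHull(proj(c,B).astype(np.float32))
e=np.zeros((400,640),np.uint8);cv2.fillPoly(e,[q.astype(np.int32)],1); print('wrist: mask share in expected bridge',m[e>0].mean())
# tray parts from above
ft=grab_frame('top'); ct=camof(ft); ht=cv2.cvtColor(ft['color'],cv2.COLOR_RGB2HSV)
def rs(parts,p): 
    e=np.zeros((400,640),np.uint8)
    for mm in parts: cv2.fillPoly(e,[cv2.convexHull(proj(ct,p(mm)).astype(np.float32)).round().astype(np.int32)],1)
    return e>0
w=(ht[...,1]<70)&(ht[...,2]>110); br=(ht[...,0]>18)&(ht[...,0]<38)&(ht[...,1]>70)&(ht[...,2]>50)
E1=rs(M['link'],lambda m:TP+(m+[0,.072,0])@TR.T); Rz=Ro.from_euler('z',np.pi/2).as_matrix().T
E2=rs(M['bracket'],lambda m:TP+(m@Rz+[.059,-.051,0])@TR.T)
E3=rs(M['clevis'],lambda m:m@Ro.from_euler('z',-.098).as_matrix().T+[.6144,-.2352,.124])
for n,e,k in(('link',E1,w),('bracket',E2,br),('clevis',E3,w)):
    d=cv2.dilate(e.astype(np.uint8),np.ones((15,15)))>0; k=k&d; iou=(e&k).sum()/(e|k).sum()
    print(n,'iou',round(iou,3),'centroid diff px',(np.argwhere(k).mean(0)-np.argwhere(e).mean(0)).round(2))
print(s['clock'],s['position'],s['force'])
fs=grab_frame('side'); cs=camof(fs); v=fs['color'][:,:,::-1].copy(); cv2.imwrite('pics/s9.png',v)
hs=cv2.cvtColor(fs['color'],cv2.COLOR_RGB2HSV); ws=(hs[...,1]<70)&(hs[...,2]>60)
def es(y,t):
    R=Ro.from_euler('zy',[-.098,t]).as_matrix(); e=np.zeros((400,640),np.uint8)
    for mm in M['clevis']: cv2.fillPoly(e,[cv2.convexHull(proj(cs,(mm-[0,0,.065])@R.T+[.6144+y,-.2352,.189]).astype(np.float32)).round().astype(np.int32)],1)
    return e>0
best=max(((es(y,t)&ws).sum()-(es(y,t)&~ws).sum(),y,t) for y in np.arange(-.01,.011,.0025) for t in np.arange(-.5,.51,.05)); print('side clevis fit (score,dx,tilt)',best,es(0,0).sum())
```

```text
wrist: mask share in expected bridge 0.9487809875025609
link iou 0.63 centroid diff px [6.7  0.42]
bracket iou 0.341 centroid diff px [-0.37 -0.67]
clevis iou 0.483 centroid diff px [-0.24  0.75]
38.05 [ 0.61453139 -0.23489275  0.28720321] [-0.22253574 -0.56761822  0.04405436]
side clevis fit (score,dx,tilt) (np.int64(542), np.float64(0.0025000000000000022), np.float64(0.04999999999999982)) 685
```

The clevis sits upright on the bar. The link and bracket overlap is low, which could just be shading, so I'll check that numerically before handing in.

Run:
```python
from seats import *; from workcell import grab_frame
Rz=Ro.from_euler('z',np.pi/2).as_matrix().T
for cam in('top','side'):
    f=grab_frame(cam); c=camof(f); h=cv2.cvtColor(f['color'],cv2.COLOR_RGB2HSV).astype(int)
    for n,mask in(('link',(h[...,1]<90)&(h[...,2]>75)),('bracket',(h[...,0]>12)&(h[...,0]<40)&(h[...,1]>60)&(h[...,2]>40))):
        def E(d,dil=0):
            e=np.zeros((400,640),np.uint8)
            for m in M[n]:
                p=(m+[0,.072,0]) if n=='link' else (m@Rz+[.059,-.051,0])
                cv2.fillPoly(e,[cv2.convexHull(proj(c,TP+(p+d)@TR.T).astype(np.float32)*16).round().astype(np.int32)],1,shift=4)
            return cv2.dilate(e,np.ones((dil,dil)))>0 if dil else e>0
        k=mask&E([0,0,0],11)
        if n=='link':
            ct,_=cv2.findContours(k.astype(np.uint8),0,1);o=np.zeros(k.shape,np.uint8);cv2.fillPoly(o,ct,1);k=o>0
        G=[((E([x,y,z])&k).sum()/(E([x,y,z])|k).sum(),round(x,3),round(y,3),z) for x in np.arange(-.012,.0121,.002) for y in np.arange(-.012,.0121,.002) for z in(0,.008)]
        print(cam,n,k.sum(),E([0,0,0]).sum(),'IoU@seat',round(max(g[0] for g in G if g[1:]==(0,0,0)),3),'best',max(G))
```

```text
top link 936 980 IoU@seat 0.784 best (np.float64(0.7919400187441424), np.float64(-0.004), np.float64(0.002), 0)
top bracket 749 817 IoU@seat 0.887 best (np.float64(0.9024691358024691), np.float64(-0.002), np.float64(0.002), 0)
side link 1549 1539 IoU@seat 0.845 best (np.float64(0.8459715639810427), np.float64(0.0), np.float64(0.002), 0)
side bracket 712 833 IoU@seat 0.822 best (np.float64(0.8533653846153846), np.float64(0.002), np.float64(-0.004), 0)
```

Both parts best match their seats within a few mm, at floor height. I'm handing the job in.

```bash
python3 -c "
from workcell import job_done; print(job_done())"
```

```text
the job is handed in; nothing more can be done
None
```

I handed the job in at about 38 s: the link and bracket lie flat in their tray compartments, within about 4 mm of their seats by camera fit, and the clevis hangs upright on the drip bar; `job_done` gave no verdict, and I did not re-measure the bystanders.

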